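# Pin the wash tray's pivot bar

### The arm

A 6-joint arm with a two-finger parallel gripper is mounted at the origin on the work surface. World frame = base frame: x ahead of the robot, y to its left, z up, the work surface at z = 0. Lengths are in m, angles in rad, forces in N, time in s.
With the tool pointing down it reaches from about 0.425 to 0.95 m from the base axis. Payload 3.5 kg.
Tool frame: the origin (TCP) lies midway between the tips of the shut fingers; the grasp point (between the pads) lies 19 mm behind it (ctrl.tcp_to_grasp is the distance from the TCP to the grasp point, in m); z points along the fingers, x is the direction in which the jaws open and shut, and the axes are right-handed (so a half turn about z gives the same grasp; the last joint's range is limited). The gripper opens to 85 mm and grips with 20 to 120 N. Pads are 22 mm wide; open, the fingers measure 114 mm over their backs; the gripper's body (76 mm by 85 mm) begins 54 mm behind the grasp point. The pads swing forward as they close: fully open they stand 13 mm farther back than shut.
Start: joints at [-1.471, 0.286, 1.577, -0, 1.279, -0.15], TCP at [0.167, -0.654, 0.231] pointing down, gripper open.
Joint ranges: [-2.77, 2.77], [-0.9, 2.22], [0.21, 2.48], [-1.53, 4.67], [0.24, 2.81], [-2.84, 2.84]. Speed limits (rad/s): [2.79, 2.79, 3.14, 3.14, 3.14, 3.14].

### API

Orientations are given as a unit quaternion [x, y, z, w].
In Python, from plant import ctrl, cams, workorder, spotter gives the robot as it stands. The module is installed in compiled form; this text tells all that it offers.
- The arm moves only by the tool send_rows, never from a script. Its argument "motion" is one flat list of numbers, 5 for each row, row after row: the shift along the tool's x, y, z in cm, then the turn about the tool's z in rad, then the finger opening in cm, from 0 to 8.54. In form: [tx, ty, tz, spin, gripper, tx, ty, tz, spin, gripper, ...]. A call has 1 to 12 rows; each row shifts and turns the pose as measured when the row begins, along the tool's axes as they then stand; what a row does not reach is not made up. A row lasts 1/10 s, in which the tool goes at most 50 mm and 8.59 degrees, less where a joint would pass 70% of its speed; a pose out of reach is approached as far as the arm can. A call is refused whole if a number of a shift passes 5 or a number of a turn 0.15, either way. A call with a gripper value outside its range is refused whole. The fingers move at their own pace and stop on an object; "grip_force" is the grip in N (left out, the last holds). Time passes only in rows, so rows that do not move let the fingers close. It gives the time, the measured TCP pose, the force and the opening at its end, in the units of the state.
- ctrl.get_state(): the state, without advancing time (a new reading comes with each control period).
- cams.read_camera(name): name is "scene" or "side" or "wrist"; returns (picture, depth): 480x640x3 uint8, red, green, blue; 480x640 float32, m along the optical axis (not along the pixel's ray), 0 where there is no reading.
- cams.camera_params(name): a dict with "fx", "fy", "cx", "cy" (pixels), "xyz" and "attitude" of the camera in the world; the wrist camera has in their place "mount" (4x4, takes a point from camera to tool coordinates, whose origin is the TCP and whose axes are the tool frame's). Camera axes: x right, y down, z forward; pixel columns grow to the right and rows downward; lengths in m; the calibration is good to about 2 mm. A picture is of the moment at which its call begins: read the wrist's pose just before it. camera_params takes no time and is no camera call.
- workorder.sign_off(): hands the job in, once; it reports no verdict.
Trained networks look in the newest picture that a camera, given by its name, has taken for a name from the list of things; names that differ only in an ending like _2 or _b are one class to them, and where a whole thing is asked for, a point or a joint stands for the part that bears it (a point fixed in the world has none). Each returns a list of dicts, best first, with "conf" (0 to 1); they miss things now and then, are a little off and sometimes report something else, mostly with a low value. They report only what shows in the picture. A call takes as long as a camera call. They do not tell look-alikes from the thing itself.
- spotter.trace(target, camera): "mask" (480x640 bool, what is visible of it) and "bbox" ([left, top, width, height] in pixels, round what is visible of it).
The state is a dict: "time": time; "qpos": joint angles; "dq": joint speeds; "joint_efforts": joint torques, N m; "eef_pos": TCP position; "tcp_rot": TCP orientation; "contact_force": force on the tool from outside, world axes, zero at the start; "wrist_torque": the same for the moment, N m; "opening": opening from 0.0 (shut) to 1.0 (fully open).
Only numpy, scipy, OpenCV 4.12 (cv2) and the standard library are available. Lean on these libraries where they do the work, as an engineer would, in place of code of your own. Each camera call takes 0.05 s, during which the arm holds its last target.

### The job

Take the linch pin out of the wooden block, find the hole in the end of the tray's square pivot bar and push the pin gently down through it until its collar sits fully home, with the ring still open and pointing outward over the bar's end. Then flip the sprung ring down over the end of the bar until it snaps shut at the pin's tip. Touch down slowly and never press or knock the tray stand hard (keep under about 60 N), and leave the bottle, cup and brush where they are.

Things in the scene. Friction and masses are not known exactly. Their poses are not given: they have to be found in the camera images.
- stand: Fixed grey bench stand: two uprights 96 mm wide, 121 mm high, carry a black tray (180 x 200 mm, rim 128 mm high) on a square aluminium pivot bar whose free end sticks out past the outer upright. Origin on the bench under the bar's centre line, 45 mm outside the outer upright's face (which is at x = -45 mm); z up, x along the bar, outward, away from the tray.
- bar_root (a point): Point on the 24 x 24 mm level bar's top face, 110 mm above the bench, where the bar leaves the outer upright; axes as stand. The vertical through hole, 13.5 mm wide, is on the bar's centre line, 13 mm from its end. Tray and bar slide along x (9 N friction), so the hole is 30 to 60 mm out from this point: not measured, it must be seen or felt for.
- pin: Loose linch pin, about 0.2 kg, starting upright in the block with its ring open. Origin on its axis at the underside of the collar, which rests on the block's (later the bar's) top; z up, x towards the side where the open ring sticks out. Brass collar 24 mm wide, 5 mm thick; above it a red square grip 16 x 16 mm (faces along x and y), from 5 to 48 mm above the origin.
- pin_grip (a point): Point on the pin's axis in the red grip, 37 mm above the pin's origin: held by the grip's y faces here, the fingers clear the ring. Axes as pin.
- pin_tip (a point): Lower tip of the brass shank, 38 mm below the pin's origin. The shank is 12 mm across, its last 10 mm tapering to 8 mm. Axes as pin.
- ring (a joint): Angle (rad) of the sprung steel ring about a cross axis along the pin's y, 9 mm above the pin's origin. 0 = open, out along the pin's +x and 10 degrees above level; 1.54 = shut, round the bar's end, its outer end beside the pin's tip. Over-centre spring: it stays open below about 0.6; pushed down beyond that, it snaps shut by itself.
- ring_end (a point): Middle of the wire (5 mm thick) at the ring's outer end, 46 mm from the cross axis; ring 38 mm wide. About 5 N downward here flips it; this point sinks about 28 mm before it snaps. The ring straddles the bar and clears its end if the pin's x points along the stand's x.
- holder: Fixed wooden pin block 80 x 70 mm, 46 mm high; origin at the centre of its underside. Its vertical hole, 15 mm across, is in the middle of its top.
- bottle: White bottle, 60 mm across, about 170 mm high, standing; origin at the centre of its underside. Bystander.
- cup: White cup, 64 mm across, 55 mm high, standing; origin at the centre of its underside. Bystander.
- brush: Yellow-handled brush about 200 mm long lying on the bench. Bystander.
Not all that is in view belongs to the job. What is shaped like the pin but black or turquoise is not meant.

How it is judged:
On the way:
1. the pin is through the bar's hole, upright, collar within 3 mm of the bar's top, the ring still open (below 0.4 rad) (z of pin in the frame of stand below 0.113 m and z of pin_tip in the frame of stand below 0.076 m and x of pin in the frame of stand between -0.018 and 0.018 m and y of pin in the frame of stand between -0.004 and 0.004 m and angle between pin's own z axis and vertical below 0.12 rad and value of joint ring below 0.4 rad), for 0.2 s.
At the end, for the whole second after the job is handed in: The pin stands in the bar's hole (within 18 mm along and 4 mm across the bar of the point above the stand's origin), upright within 0.12 rad, its collar within 3 mm of the bar's top face, its ring shut (above 1.4 rad), at rest and let go (z of pin in the frame of stand below 0.113 m and z of pin_tip in the frame of stand below 0.076 m and x of pin in the frame of stand between -0.018 and 0.018 m and y of pin in the frame of stand between -0.004 and 0.004 m and angle between pin's own z axis and vertical below 0.12 rad and value of joint ring above 1.4 rad and linear speed of pin below 0.02 m/s); the robot touches nothing.
It fails at once if the tray stand is pressed with more than 60 N (contact force between stand and anything else above 60 N).
It fails at once if the bottle, cup or brush is moved by more than 20 mm (distance of any of bottle, cup, brush from where it was at the start of the episode above 0.02 m).
It also fails if it takes over 64 s, if anything falls off the work surface, if the arm or the gripper's body presses on something with over 40 N, if the wrist force passes 120 N, or if a joint passes its speed limit or range.

## Working session

There is one attempt and no reset: what is moved stays moved. The work goes in short steps, Python scripts to look and compute and a tool call to move; the robot and the scene stay as the last step left them, time stands still between calls to the robot, and variables do not carry over. Pictures are saved under pics/ and viewed, and the job is handed in when it is done.

Besides the shell and the picture viewer there is one more tool, called after "Request:" by a JSON object that holds its "api" and its "payload". send_rows: Moves the arm, as the interface text tells. Its arguments: {"type":"object","properties":{"motion":{"type":"array","items":{"type":"number"}},"grip_force":{"type":"number"}},"required":["motion"]}

```bash
mkdir -p pics
cat > h.py <<'E'
import numpy as np, cv2
from scipy.spatial.transform import Rotation as R
from plant import ctrl, cams, workorder, spotter
def cam(name):
    s=ctrl.get_state(); p=cams.camera_params(name); im,d=cams.read_camera(name)
    if name=='wrist':
        T=np.eye(4);T[:3,:3]=R.from_quat(s['tcp_rot']).as_matrix();T[:3,3]=s['eef_pos'];M=T@np.array(p['mount'])
    else:
        M=np.eye(4);a=np.array(p['attitude']);M[:3,:3]=R.from_quat(a).as_matrix() if a.size==4 else a;M[:3,3]=p['xyz']
    v,u=np.mgrid[:480,:640]
    P=np.stack([(u-p['cx'])/p['fx']*d,(v-p['cy'])/p['fy']*d,d],-1)@M[:3,:3].T+M[:3,3]
    P[d==0]=np.nan
    return im,d,P,M,p
def proj(X,M,p):
    c=(np.atleast_2d(X)-M[:3,3])@M[:3,:3]
    return np.c_[p['fx']*c[:,0]/c[:,2]+p['cx'],p['fy']*c[:,1]/c[:,2]+p['cy']]
def save(n,im): cv2.imwrite('pics/'+n,np.ascontiguousarray(im[:,:,::-1]))
E
python3 - <<'E'
from h import *
for n in ['scene','side','wrist']:
    im,d,P,M,p=cam(n); save(n+'0.png',im); print(n,{k:v for k,v in p.items()})
    np.savez('%s0.npz'%n,im=im,d=d,P=P,M=M)
    for t in ['pin','stand','holder','bottle','cup','brush']:
        for r in spotter.trace(t,n)[:4]:
            m=r['mask']; q=P[m]; print(n,t,round(r['conf'],2),r['bbox'],np.nanmedian(q,0).round(3))
print(ctrl.get_state())
E
```

```text
scene {'fx': 469.42594589315416, 'fy': 469.42594589315416, 'cx': 318.17662493600545, 'cy': 241.4298359847389, 'xyz': array([ 1.02354515, -0.30325265,  0.72884202]), 'attitude': array([ 0.85801608,  0.3599447 , -0.1467977 , -0.3357062 ])}
scene pin 0.96 [166.7, 277.8, 31.7, 40.1] [ 0.47  -0.145  0.024]
scene pin 0.78 [228.9, 370.0, 35.6, 45.7] [ 0.705 -0.152  0.026]
scene pin 0.71 [209.2, 305.7, 32.4, 33.2] [ 0.587 -0.122  0.063]
scene pin 0.65 [221.4, 262.5, 41.1, 30.3] [ 0.5   -0.017  0.026]
scene stand 0.73 [230.3, 129.3, 121.9, 128.6] [0.443 0.184 0.096]
scene holder 0.62 [189.2, 302.4, 60.4, 64.8] [ 0.599 -0.133  0.045]
scene holder 0.46 [303.0, 302.4, 38.1, 80.9] [ 0.758 -0.045  0.106]
scene bottle 0.7 [303.8, 300.0, 38.5, 81.6] [ 0.758 -0.045  0.106]
scene cup 0.94 [270.8, 288.2, 36.9, 49.6] [ 0.636 -0.013  0.033]
scene brush 0.74 [380.4, 166.7, 79.3, 41.2] [0.603 0.439 0.017]
side {'fx': 470.6010064832608, 'fy': 470.6010064832608, 'cx': 317.16187498414513, 'cy': 236.12906251035227, 'xyz': array([0.09958941, 0.62645601, 0.56270837]), 'attitude': array([-0.31911397,  0.81547152,
[... 1051 characters left out ...]
.00000000e+00]])}
{'time': 1.05, 'qpos': array([-1.47099142e+00,  2.86313780e-01,  1.57670206e+00,  1.84727239e-06,
        1.27860060e+00, -1.49998701e-01]), 'dq': array([-0.00013029, -0.00063572,  0.0008146 ,  0.00088098, -0.00107429,
        0.00176413]), 'joint_efforts': array([-5.31454734e-04, -4.05978405e+01, -2.92945755e+01, -1.93513943e-04,
        5.54679918e-04,  2.95895703e-06]), 'eef_pos': array([ 0.16689766, -0.65402586,  0.23131455]), 'tcp_rot': array([ 7.89687645e-01, -6.13509106e-01, -7.55421455e-06, -9.22669434e-06]), 'contact_force': array([ 0.13401093,  0.58154157, -0.1086549 ]), 'wrist_torque': array([-0.0388528 ,  0.09113663, -0.09009685]), 'opening': 1.0028975191380125}
```

View pics/scene0.png

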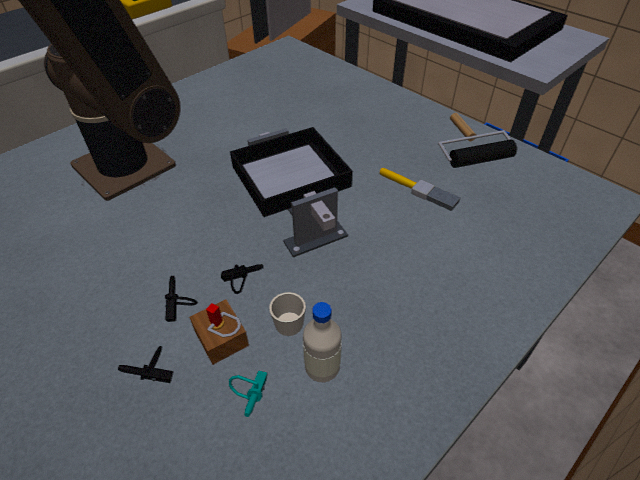

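View pics/side0.png

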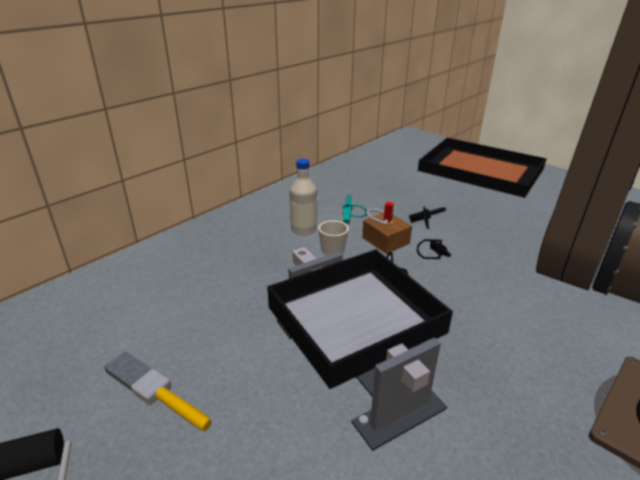

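Run:
```python
import cv2
a=cv2.imread('pics/scene0.png');b=cv2.imread('pics/side0.png')
x=cv2.resize(a[250:430,150:390],None,fx=3.3,fy=3.3,interpolation=cv2.INTER_CUBIC);cv2.imwrite('pics/c1.png',x)
x=cv2.resize(b[230:450,250:470],None,fx=2.7,fy=2.7,interpolation=cv2.INTER_CUBIC);cv2.imwrite('pics/c2.png',x)
x=cv2.resize(a[110:270,220:380],None,fx=3.7,fy=3.7,interpolation=cv2.INTER_CUBIC);cv2.imwrite('pics/c3.png',x)
```

```text
(no output)
```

View pics/c1.png

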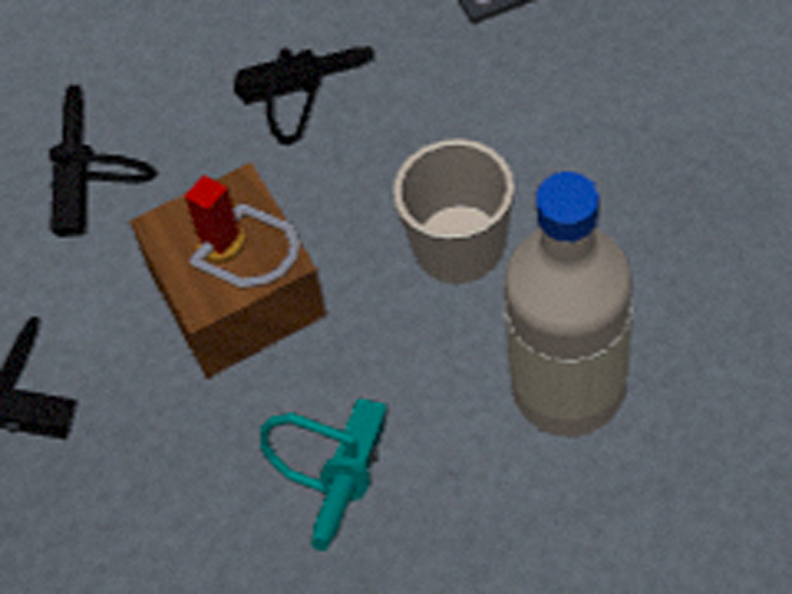

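View pics/c2.png

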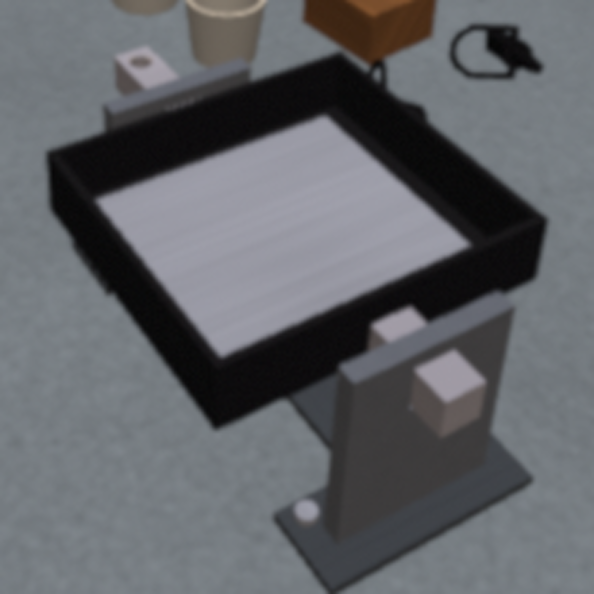

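View pics/c3.png

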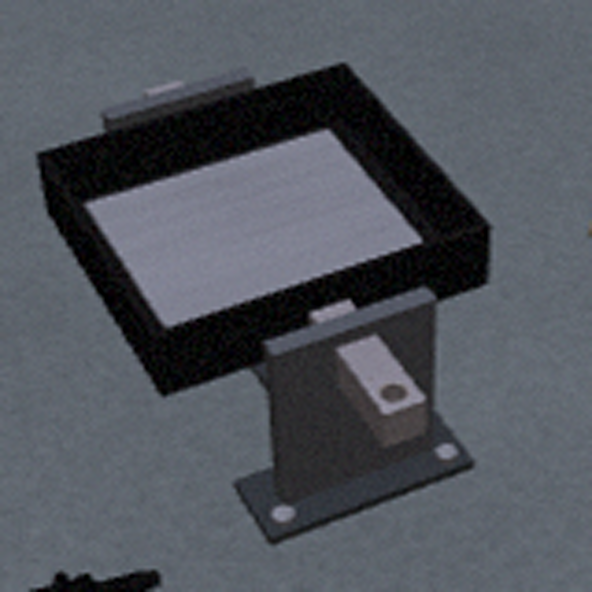

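The red pin in the block at scene (213,316) is the one meant. The black shapes at (172,300), (150,368) and (241,273) and the turquoise one at (252,390) are look-alikes. The crop confirms this: the pin stands upright, red grip, brass collar, ring open. The bar hole is at about scene (326,216).

Run:
```python
from h import *
def ray(n,u,v,z):
    p=cams.camera_params(n);M=np.load(n+'0.npz')['M']
    d=M[:3,:3]@np.array([(u-p['cx'])/p['fx'],(v-p['cy'])/p['fy'],1]);o=M[:3,3]
    return (o+d*(z-o[2])/d[2]).round(4)
S=lambda u,v,z:ray('scene',220+u/3.7,110+v/3.7,z)
C=lambda u,v,z:ray('scene',150+u/3.3,250+v/3.3,z)
D=lambda u,v,z:ray('side',250+u/2.7,230+v/2.7,z)
print('hole scene',S(393,391,.11),'side',D(141,62,.11))
print('bar corners root/ends',S(336,350,.11),S(374,335,.11),S(425,397,.11),S(388,412,.11))
print('bar other end side',D(440,351,.11) , D(340,0,.128))
print('upright top',S(266,348,.121),S(437,297,.121))
print('tray c',S(165,393,.128),S(488,228,.128),S(342,65,.128),S(40,155,.128))
print('pin top',C(207,190,.094),'collar ctr',C(218,247,.049),'ringend',C(282,265,.062),C(298,243,.062))
print('block top',C(132,222,.046),C(252,165,.046),C(315,270,.046),C(190,335,.046))
for n in['scene','side']:
    z=np.load(n+'0.npz');P=z['P'];im=z['im'].astype(int)
    m=(im[...,0]>110)&(im[...,1]<60)&(im[...,2]<60)&(P[...,2]>.05)&(P[...,2]<.15)
    q=P[m];print(n,'red',m.sum(),q.min(0).round(3),q.max(0).round(3),np.median(q[q[:,2]>.09],0).round(4) if (q[:,2]>.09).any() else '')
```

```text
hole scene [0.5689 0.1522 0.11  ] side [0.567  0.1549 0.11  ]
bar corners root/ends [0.5257 0.1529 0.11  ] [0.5315 0.1752 0.11  ] [0.5835 0.1607 0.11  ] [0.5779 0.1396 0.11  ]
bar other end side [0.2952 0.2323 0.11  ] [0.5031 0.0333 0.128 ]
upright top [0.5079 0.1202 0.121 ] [0.5424 0.2116 0.121 ]
tray c [0.5029 0.0573 0.128 ] [0.5277 0.2668 0.128 ] [0.3569 0.3195 0.128 ] [0.2995 0.1331 0.128 ]
pin top [ 0.5795 -0.121   0.094 ] collar ctr [ 0.5814 -0.125   0.049 ] ringend [ 0.6211 -0.1118  0.062 ] [ 0.6164 -0.0981  0.062 ]
block top [ 0.5349 -0.1473  0.046 ] [ 0.5497 -0.0803  0.046 ] [ 0.6257 -0.0969  0.046 ] [ 0.6116 -0.1644  0.046 ]
scene red 73 [ 0.571 -0.13   0.092] [ 0.587 -0.113  0.096] [ 0.5792 -0.1218  0.0938]
side red 28 [ 0.572 -0.127  0.09 ] [ 0.587 -0.112  0.093] [ 0.5791 -0.118   0.0924]
```

Request:
{"api": "send_rows", "payload": {"motion": [-3, -3.9, 0, 0, 8.5, -3, -3.9, 0, 0, 8.5, -3, -3.9, 0, 0, 8.5, -3, -3.9, 0, 0, 8.5, -3, -3.9, 0, 0, 8.5, -3, -3.9, 0, 0, 8.5, -3, -3.9, 0, 0, 8.5, -3, -3.9, 0, 0, 8.5, -3, -3.9, 0, 0, 8.5, -3, -3.9, 0, 0, 8.5, -3, -3.9, 0, 0, 8.5, -3, -3.9, 0, 0, 8.5]}}

```text
time: 2.25
eef_pos: [0.5366, -0.1863, 0.2321]
tcp_rot: [0.786, -0.619, 0.004, 0.001]
contact_force: [0.8, -1.3, -0.3]
opening: 0.999
```

Request:
{"api": "send_rows", "payload": {"motion": [-2.5, -2.9, 0, -0.1, 8.5, -2.5, -2.9, 0, 0, 8.5, 0, 0, 0, 0, 8.5, 0, 0, 0, 0, 8.5]}}

```text
time: 2.65
eef_pos: [0.5822, -0.1134, 0.2326]
tcp_rot: [0.819, -0.573, 0.005, 0.001]
contact_force: [-0.4, -0.1, 0.4]
opening: 0.997
```

Run:
```python
from h import *
print(ctrl.get_state()['eef_pos'])
im,d,P,M,p=cam('wrist'); save('w1.png',im); np.savez('w1.npz',im=im,d=d,P=P,M=M)
i=im.astype(int)
m=(i[...,0]>110)&(i[...,1]<60)&(i[...,2]<60)
v,u=np.where(m);print(u.min(),u.max(),v.min(),v.max())
q=P[m];q=q[(q[:,2]>.088)];print(len(q),q.min(0),q.max(0),np.median(q,0))
s=ctrl.get_state();print(s['eef_pos'],R.from_quat(s['tcp_rot']).as_matrix().round(3))
```

```text
[ 0.58221189 -0.11340136  0.23262826]
314 334 225 245
376 [ 0.5702825  -0.13024619  0.09248057] [ 0.58780497 -0.11235801  0.09650049] [ 0.57942984 -0.1209982   0.09448025]
[ 0.5820835  -0.11362088  0.23262932] [[ 0.342 -0.94   0.008]
 [-0.94  -0.342 -0.006]
 [ 0.009 -0.005 -1.   ]]
```

View pics/w1.png

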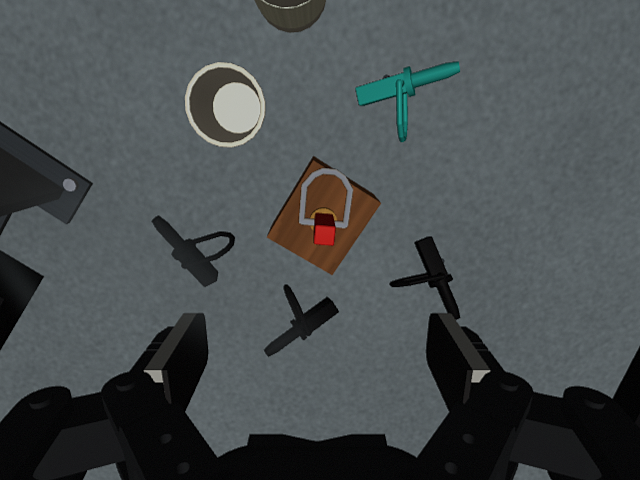

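The wrist view shows the red grip at (324,235) with its ring pointing up the image to about (326,172), nearly in line with the tool. I'll refine the heading next.

Run:
```python
from h import *
z=np.load('w1.npz');im=z['im'];P=z['P'];M=z['M'];p=cams.camera_params('wrist')
x=cv2.resize(im[150:280,260:390],None,fx=4.6,fy=4.6,interpolation=cv2.INTER_CUBIC);save('w1c.png',x)
i=im.astype(int)
hs=cv2.cvtColor(im,cv2.COLOR_RGB2HSV)
m=(hs[...,1]<60)&(hs[...,2]>110);mm=np.zeros_like(m);mm[160:240,290:365]=1;m&=mm
q=P[m];q=q[(q[:,2]>.052)&(q[:,2]<.075)];print(len(q))
c=np.array([.5795,-.1215])
# heading by symmetry: minAreaRect
r=cv2.minAreaRect((q[:,:2]*1e4).astype(np.float32));print('ring rect',r)
m2=(i[...,0]>110)&(i[...,1]<60)&(i[...,2]<60)
q2=P[m2];q2=q2[q2[:,2]>.088];print('top rect',cv2.minAreaRect((q2[:,:2]*1e4).astype(np.float32)))
# heading ring far end
a=q[:,:2]-c
for th in np.deg2rad(np.arange(10,32,2)):
    l=-a[:,0]*np.sin(th)+a[:,1]*np.cos(th);f=a@[np.cos(th),np.sin(th)]
    print(round(np.rad2deg(th)),l.min().round(4),l.max().round(4),f.max().round(4))
```

```text
730
ring rect ((6005.900390625, -1153.289794921875), (498.240234375, 421.4669189453125), 14.616251945495605)
top rect ((5789.73828125, -1211.6046142578125), (156.7490997314453, 153.27047729492188), 15.428539276123047)
10 -0.0201 0.024 0.0468
12 -0.0202 0.023 0.0469
14 -0.0203 0.022 0.0469
16 -0.0211 0.0215 0.0468
18 -0.0222 0.0213 0.0467
20 -0.0232 0.0212 0.0466
22 -0.0242 0.0211 0.0466
24 -0.0252 0.0211 0.0466
26 -0.0261 0.021 0.0466
28 -0.027 0.0209 0.0465
30 -0.0279 0.0208 0.0463
```

View pics/w1c.png

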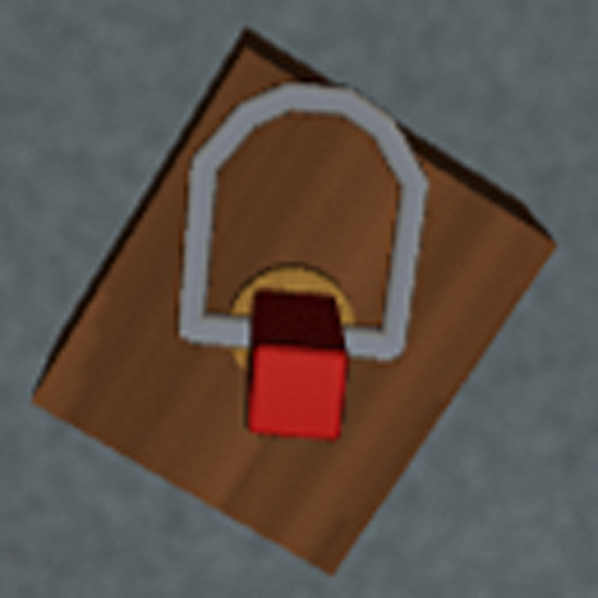

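Request:
{"api": "send_rows", "payload": {"motion": [0.6, 0.5, 2, 0.087, 8.5, 0, 0, 4, 0, 8.5, 0, 0, 4, 0, 8.5, 0, 0, 0, 0, 8.5, 0, 0, 0, 0, 8.5]}}

```text
time: 3.2
eef_pos: [0.58, -0.129, 0.1344]
tcp_rot: [0.79, -0.613, 0.009, -0.0]
contact_force: [-0.0, 0.3, 0.1]
opening: 0.996
```

Run:
```python
from h import *
s=ctrl.get_state();print(s['eef_pos'],R.from_quat(s['tcp_rot']).as_matrix().round(4))
im,d,P,M,p=cam('wrist'); save('w2.png',im)
i=im.astype(int)
m2=(i[...,0]>110)&(i[...,1]<60)&(i[...,2]<60)
q2=P[m2];q2=q2[q2[:,2]>.088];print('top rect',cv2.minAreaRect((q2[:,:2]*1e4).astype(np.float32)),len(q2))
```

```text
[ 0.58000396 -0.12897342  0.13436194] [[ 0.2475 -0.9688  0.0141]
 [-0.9688 -0.2476 -0.0103]
 [ 0.0134 -0.0111 -0.9998]]
top rect ((5792.53759765625, -1211.47802734375), (154.81419372558594, 153.26010131835938), 15.69115924835205) 794
```

View pics/w2.png

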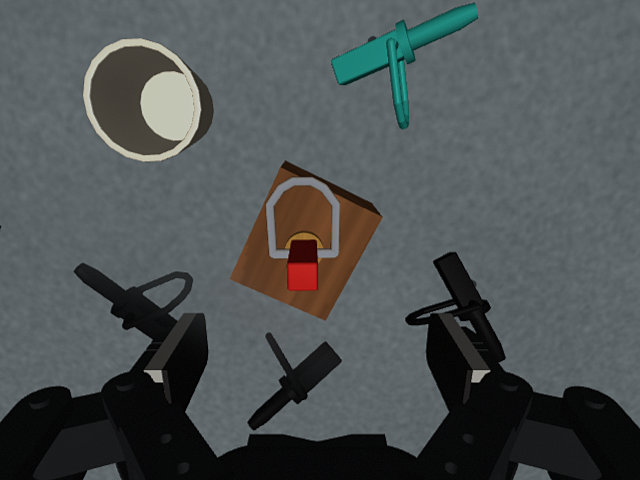

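Request:
{"api": "send_rows", "payload": {"motion": [-0.85, 0, 0, 0, 8.5, 0, 0, 2, 0, 8.5, 0, 0, 2, 0, 8.5, 0, 0, 2, 0, 8.5, 0, 0, 0.8, 0, 8.5, 0, 0, 0, 0, 8.5], "grip_force": 40}}

```text
time: 3.85
eef_pos: [0.5866, -0.1229, 0.0792]
tcp_rot: [0.789, -0.613, 0.02, -0.004]
contact_force: [0.6, 0.4, 0.1]
opening: 0.996
```

Request:
{"api": "send_rows", "payload": {"motion": [0, 0, 0, 0, 8.5, 0, 0, 0, 0, 8.5, 0, 0, 0, 0, 8.5, 0, 0, 0, 0, 8.5]}}

```text
time: 4.25
eef_pos: [0.5894, -0.1235, 0.0846]
tcp_rot: [0.79, -0.613, 0.024, -0.005]
contact_force: [-0.7, -0.2, 0.2]
opening: 1.001
```

Request:
{"api": "send_rows", "payload": {"motion": [0, 0, -2, 0, 8.5, 0, 0, -2, 0, 8.5, 0, 0, 0, 0, 8.5]}}

```text
time: 4.55
eef_pos: [0.5876, -0.1227, 0.1259]
tcp_rot: [0.789, -0.613, 0.024, -0.005]
contact_force: [0.0, -0.1, 1.1]
opening: 0.996
```

Run:
```python
from h import *
s=ctrl.get_state();print(s['qpos'],s['eef_pos'],R.from_quat(s['tcp_rot']).as_matrix().round(4))
```

```text
[-0.37319243  0.20742462  1.87621225 -0.00454945  1.01007657  0.95025026] [ 0.58760214 -0.12274297  0.12594218] [[ 0.2464 -0.9682  0.0432]
 [-0.9687 -0.2475 -0.021 ]
 [ 0.0311 -0.0366 -0.9988]]
```

Request:
{"api": "send_rows", "payload": {"motion": [0, 0, 0, 0, 8.5, 0, 0, 0, 0, 8.5, 0, 0, 0, 0, 8.5]}}

```text
time: 4.85
eef_pos: [0.5869, -0.1226, 0.1244]
tcp_rot: [0.789, -0.613, 0.023, -0.005]
contact_force: [-0.2, -0.0, -0.4]
opening: 0.995
```

Run:
```python
from h import *
s=ctrl.get_state();print(s['qpos'],s['eef_pos'],R.from_quat(s['tcp_rot']).as_matrix()[:,2].round(4))
```

```text
[-0.37333873  0.20866395  1.87790113 -0.0045972   1.00861484  0.95024997] [ 0.58692423 -0.1225803   0.12438172] [ 0.0418 -0.0205 -0.9989]
```

Request:
{"api": "send_rows", "payload": {"motion": [0, 0, -3, 0, 8.5, 0, 0, 0, 0, 8.5, 0, 0, 0, 0, 8.5]}}

```text
time: 5.15
eef_pos: [0.5836, -0.1213, 0.1508]
tcp_rot: [0.789, -0.614, 0.019, -0.004]
contact_force: [-0.8, 0.5, -0.2]
opening: 0.992
```

Run:
```python
from h import *
s=ctrl.get_state();print(s['qpos'],s['eef_pos'],R.from_quat(s['tcp_rot']).as_matrix()[:,2].round(4))
```

```text
[-0.37335992  0.17313432  1.86593926 -0.00442694  1.06326074  0.95014997] [ 0.583637   -0.12130048  0.15079096] [ 0.0351 -0.0179 -0.9992]
```

Request:
{"api": "send_rows", "payload": {"motion": [0, 0, -3, 0, 8.5, 0, 0, 0, 0, 8.5, 0, 0, -3, 0, 8.5, 0, 0, 0, 0, 8.5, 0, 0, -3, 0, 8.5, 0, 0, 0, 0, 8.5, 0, 0, 0, 0, 8.5]}}

```text
time: 5.85
eef_pos: [0.5771, -0.1186, 0.2311]
tcp_rot: [0.789, -0.614, 0.012, -0.002]
contact_force: [0.8, 0.2, -0.4]
opening: 0.996
```

Run:
```python
from h import *
s=ctrl.get_state();print(s['qpos'],s['eef_pos'],R.from_quat(s['tcp_rot']).as_matrix()[:,2].round(4))
```

```text
[-0.37317413  0.08680575  1.80712581 -0.00409412  1.22385676  0.95003118] [ 0.57714058 -0.11863473  0.23107838] [ 0.0208 -0.0123 -0.9997]
```

Request:
{"api": "send_rows", "payload": {"motion": [0, 0, 0.5, 0, 8.5, 0, 0, 0.5, 0, 8.5, 0, 0, 0.5, 0, 8.5, 0, 0, 0.5, 0, 8.5, 0, 0, 0.5, 0, 8.5, 0, 0, 0.5, 0, 8.5]}}

```text
time: 6.45
eef_pos: [0.5759, -0.1184, 0.1931]
tcp_rot: [0.789, -0.614, 0.008, -0.0]
contact_force: [-0.1, 0.2, 1.0]
opening: 0.996
```

Run:
```python
from h import *
s=ctrl.get_state();print(s['qpos'],s['eef_pos'],R.from_quat(s['tcp_rot']).as_matrix()[:,2].round(4))
```

```text
[-0.37352554  0.12223652  1.84030055 -0.0042275   1.1625539   0.95003865] [ 0.57591036 -0.11837975  0.1931116 ] [ 0.014  -0.0096 -0.9999]
```

Request:
{"api": "send_rows", "payload": {"motion": [0.1, -0.1, 0.6, 0, 8.5, 0.1, -0.1, 0.6, 0, 8.5, 0, 0, 0.6, 0, 8.5, 0, 0, 0.6, 0, 8.5, 0, 0, 0.6, 0, 8.5, 0, 0, 0.6, 0, 8.5, 0, 0, 0.6, 0, 8.5, 0, 0, 0.6, 0, 8.5, 0, 0, 0.6, 0, 8.5, 0, 0, 0.6, 0, 8.5]}}

```text
time: 7.45
eef_pos: [0.5796, -0.1206, 0.1279]
tcp_rot: [0.789, -0.614, 0.009, -0.001]
contact_force: [-0.1, -0.4, -0.8]
opening: 0.997
```

```bash
cat >> h.py <<'E'
def st():
    s=ctrl.get_state();m=R.from_quat(s['tcp_rot']).as_matrix()
    print('pos',s['eef_pos'].round(4),'z',m[:,2].round(4),'xhead',np.rad2deg(np.arctan2(m[1,0],m[0,0])).round(2),'F',s['contact_force'].round(1),'op',round(s['opening']*8.54,2),'t',s['time']);return s,m
def delta(X):
    s,m=st();print('tool cm',(m.T@(np.array(X)-s['eef_pos'])*100).round(2))
E
python3 -c "
from h import *
delta([.5793,-.1211,.064])"
```

```text
pos [ 0.5796 -0.1206  0.1279] z [ 0.0144 -0.0098 -0.9998] xhead -75.75 F [-0.1 -0.4 -0.8] op 8.51 t 7.45
tool cm [-0.05  0.12  6.39]
```

Request:
{"api": "send_rows", "payload": {"motion": [0, 0.1, 0.6, 0, 8.5, 0, 0, 0.6, 0, 8.5, 0, 0, 0.6, 0, 8.5, 0, 0, 0.6, 0, 8.5, 0, 0, 0.6, 0, 8.5, 0, 0, 0.6, 0, 8.5, 0, 0, 0.5, 0, 8.5, 0, 0, 0.5, 0, 8.5, 0, 0, 0.4, 0, 8.5, 0, 0, 0.3, 0, 8.5]}}

```text
time: 8.45
eef_pos: [0.5792, -0.1214, 0.0696]
tcp_rot: [0.789, -0.614, 0.008, -0.0]
contact_force: [-0.8, 1.0, 0.0]
opening: 0.992
```

```bash
python3 -c "
from h import *
delta([.5793,-.1211,.064])"
```

```text
pos [ 0.5792 -0.1214  0.0696] z [ 0.0137 -0.0096 -0.9999] xhead -75.75 F [-0.8  1.   0. ] op 8.47 t 8.45
tool cm [-0.04 -0.01  0.56]
```

Request:
{"api": "send_rows", "payload": {"motion": [0, 0, 0.3, 0, 8.5, 0, 0, 0.2, 0, 8.5, 0, 0, 0, 0, 1, 0, 0, 0, 0, 1, 0, 0, 0, 0, 1, 0, 0, 0, 0, 1, 0, 0, 0, 0, 1, 0, 0, 0, 0, 1, 0, 0, 0, 0, 1, 0, 0, 0, 0, 1], "grip_force": 50}}

```text
time: 9.45
eef_pos: [0.5798, -0.1217, 0.0646]
tcp_rot: [0.789, -0.614, 0.009, -0.001]
contact_force: [1.1, -0.2, -0.6]
opening: 0.176
```

```bash
python3 -c "
from h import *
st();im,d,P,M,p=cam('wrist'); save('w3.png',im)"
```

```text
pos [ 0.5798 -0.1217  0.0646] z [ 0.0149 -0.01   -0.9998] xhead -75.75 F [ 1.1 -0.2 -0.6] op 1.5 t 9.45
```

View pics/w3.png

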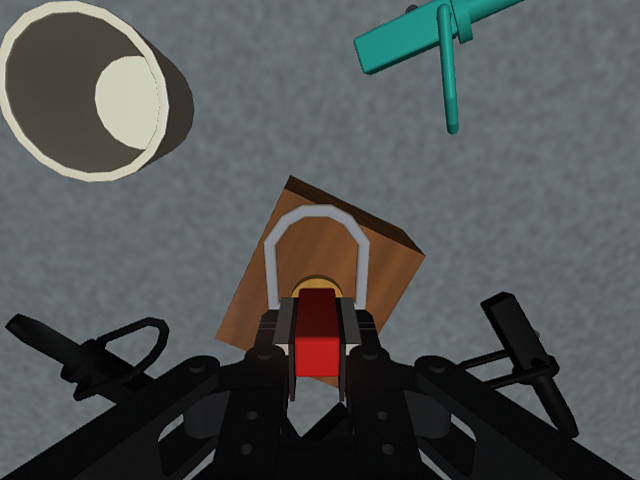

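Request:
{"api": "send_rows", "payload": {"motion": [0, 0, -0.5, 0, 1, 0, 0, -1, 0, 1, 0, 0, -1.2, 0, 1, 0, 0, -1.5, 0, 1, 0, 0, -1.5, 0, 1, 0, 0, -1.5, 0, 1, 0, 0, -1.5, 0, 1, 0, 0, -1.5, 0, 1, 0, 0, -1, 0, 1, 0, 0, -0.5, 0, 1]}}

```text
time: 10.5
eef_pos: [0.5758, -0.1195, 0.1933]
tcp_rot: [0.79, -0.614, 0.008, 0.0]
contact_force: [-0.4, -0.4, -3.2]
opening: 0.177
```

```bash
python3 -c "
from h import *
st()"
```

```text
pos [ 0.5758 -0.1195  0.1933] z [ 0.0118 -0.0093 -0.9999] xhead -75.72 F [-0.4 -0.4 -3.2] op 1.51 t 10.5
```

Request:
{"api": "send_rows", "payload": {"motion": [0, 0, -0.5, 0.1, 1, 0, 0, -0.5, 0.1, 1, 0, 0, -0.5, 0.1, 1, 0, 0, 0, 0.1, 1, 0, 0, 0, 0.1, 1, 0, 0, 0, 0, 1]}}

```text
time: 11.1
eef_pos: [0.5739, -0.1188, 0.2108]
tcp_rot: [-0.605, 0.796, -0.006, 0.001]
contact_force: [0.7, -0.5, -2.7]
opening: 0.177
```

```bash
python3 -c "
from h import *
delta([.56,.1,.2])"
```

```text
pos [ 0.5739 -0.1188  0.2108] z [ 0.0089 -0.0085 -0.9999] xhead -105.47 F [ 0.7 -0.5 -2.7] op 1.51 t 11.1
tool cm [-20.72   7.18   0.88]
```

Request:
{"api": "send_rows", "payload": {"motion": [-1, 0.35, 0, 0, 1, -2, 0.7, 0, 0, 1, -2.2, 0.8, 0, 0, 1, -2.2, 0.8, 0, 0, 1, -2.2, 0.8, 0, 0, 1, -2.2, 0.8, 0, 0, 1, -2.2, 0.8, 0, 0, 1, -2, 0.7, 0, 0, 1, -1.5, 0.5, 0, 0, 1, -0.7, 0.25, 0, 0, 1, -0.3, 0.1, 0, 0, 1]}}

```text
time: 12.2
eef_pos: [0.5525, 0.0908, 0.207]
tcp_rot: [-0.614, 0.79, -0.002, -0.001]
contact_force: [0.3, 0.3, -3.1]
opening: 0.177
```

```bash
python3 -c "
from h import *
st();im,d,P,M,p=cam('wrist'); save('w4.png',im);np.savez('w4.npz',im=im,d=d,P=P,M=M)"
```

```text
pos [0.5525 0.0908 0.207 ] z [ 4.0e-04 -4.3e-03 -1.0e+00] xhead -104.31 F [ 0.3  0.3 -3.1] op 1.51 t 12.2
```

View pics/w4.png

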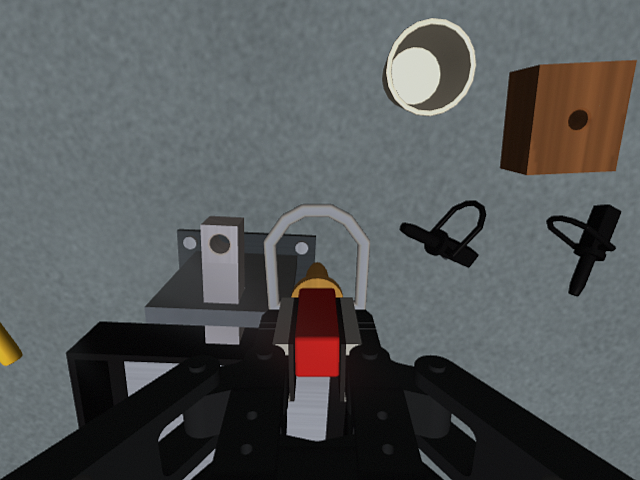

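The hole shows at about (220,244) in the bar's top face, and the pin hangs upright with its ring open. I'll measure the hole and the bar's heading from this view.

Run:
```python
from h import *
z=np.load('w4.npz');im=z['im'];P=z['P'];M=z['M'];p=cams.camera_params('wrist')
save('w4c.png',cv2.resize(im[200:320,160:280],None,fx=5,fy=5,interpolation=cv2.INTER_CUBIC))
g=cv2.cvtColor(im,cv2.COLOR_RGB2GRAY)
m=(np.abs(P[...,2]-.11)<.006);mm=np.zeros_like(m);mm[205:310,190:255]=1;m&=mm
q=P[m];print(m.sum(),np.median(q[:,2]))
k=cv2.morphologyEx((m&(g>110)).astype(np.uint8),cv2.MORPH_OPEN,np.ones((3,3)))
cs,_=cv2.findContours(k,cv2.RETR_EXTERNAL,2);c=max(cs,key=cv2.contourArea)
def toz(uv,zz):
    uv=np.atleast_2d(uv).astype(float);d=np.c_[(uv[:,0]-p['cx'])/p['fx'],(uv[:,1]-p['cy'])/p['fy'],np.ones(len(uv))]@M[:3,:3].T
    return M[:3,3]+d*((zz-M[2,3])/d[:,2])[:,None]
X=toz(c[:,0,:],.11)[:,:2];r=cv2.minAreaRect((X*1e4).astype(np.float32));print(r);print((cv2.boxPoints(r)/1e4).round(4))
h=((g<110)).astype(np.uint8);n,l,s,ce=cv2.connectedComponentsWithStats(h[232:256,206:236])
for i in range(n): print(s[i],ce[i]+[206,232])
i=[i for i in range(1,n) if 100<s[i][4]<600]
for j in i: print('hole',toz(ce[j]+[206,232],.11))
```

```text
3127 0.11056531428921748
((5542.3388671875, 1579.7733154296875), (240.37408447265625, 556.8860473632812), 72.05321502685547)
[[0.524  0.1551]
 [0.577  0.138 ]
 [0.5844 0.1608]
 [0.5314 0.178 ]]
[  0   0  30  24 406] [221.32019704 243.50246305]
[  4   2  20  20 314] [219.43949045 243.49681529]
hole [[0.56851821 0.15285674 0.11      ]]
```

View pics/w4c.png

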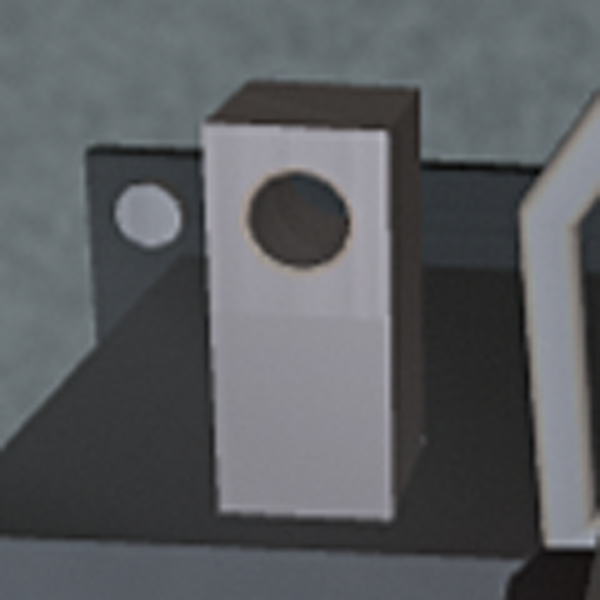

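Run:
```python
from h import *
z=np.load('w4.npz');im=z['im'];p=cams.camera_params('wrist');Mt=np.array(p['mount'])
for nm,t in dict(tipend=[0,-.004,.056],tipc=[0,0,.056],tap=[0,-.006,.046],colL=[-.012,0,.018],colR=[.012,0,.018],colfront=[0,-.012,.018]).items(): print(nm,proj(t,Mt,p).round(1))
save('w4d.png',cv2.resize(im[240:390,240:400],None,fx=5,fy=4,interpolation=cv2.INTER_CUBIC))
delta([.5686,.1521,.2])
```

```text
tipend [[317.3 259.3]]
tipc [[317.3 266. ]]
tap [[317.4 262.3]]
colL [[291.5 295.8]]
colR [[343.3 295.8]]
colfront [[317.4 271.8]]
pos [0.5526 0.0909 0.207 ] z [ 4.0e-04 -3.8e-03 -1.0e+00] xhead -104.32 F [-1.3  0.6 -1.7] op 1.51 t 12.25
tool cm [-6.33 -0.04  0.68]
```

View pics/w4d.png

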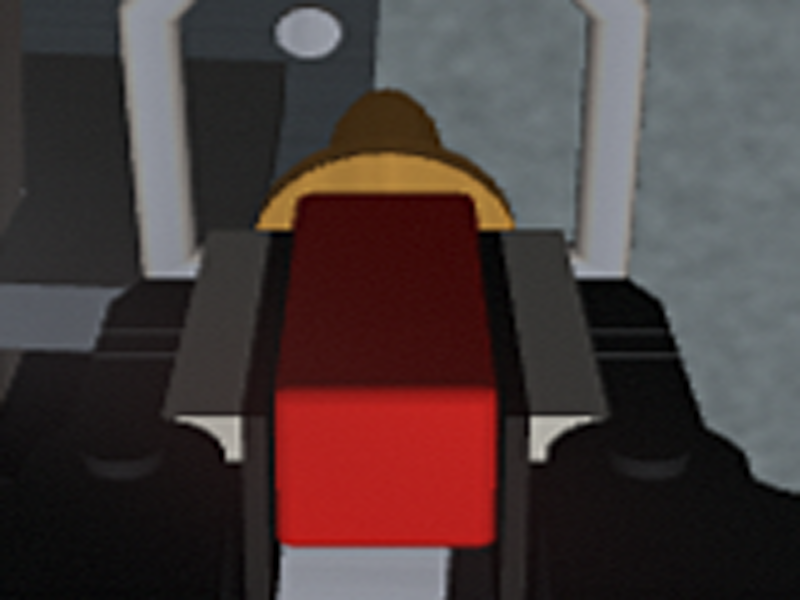

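Request:
{"api": "send_rows", "payload": {"motion": [-0.5, 0, 0, 0.064, 1, -1, 0, 0, 0, 1, -1.2, 0, 0, 0, 1, -1, 0, 0, 0, 1, -0.6, 0, 0, 0, 1, -0.3, 0, 0, 0, 1, -0.1, 0, 0, 0, 1]}}

```text
time: 12.95
eef_pos: [0.5684, 0.1372, 0.2065]
tcp_rot: [-0.588, 0.809, -0.002, -0.002]
contact_force: [-0.4, -1.0, -1.9]
opening: 0.18
```

```bash
python3 -c "
from h import *
delta([.5692,.1521,.19])"
```

```text
pos [0.5684 0.1372 0.2065] z [-2.e-04 -5.e-03 -1.e+00] xhead -107.93 F [-0.4 -1.  -1.9] op 1.53 t 12.95
tool cm [-1.45  0.38  1.64]
```

Request:
{"api": "send_rows", "payload": {"motion": [-0.3, 0.1, 0.3, 0, 1, -0.4, 0.1, 0.4, 0, 1, -0.3, 0.1, 0.4, 0, 1, -0.2, 0.05, 0.4, 0, 1, -0.1, 0, 0.3, 0, 1, 0, 0, 0.2, 0, 1, 0, 0, 0.1, 0, 1]}}

```text
time: 13.65
eef_pos: [0.5685, 0.1512, 0.1828]
tcp_rot: [-0.588, 0.809, -0.002, -0.002]
contact_force: [-1.0, 0.1, -2.8]
opening: 0.178
```

```bash
python3 -c "
from h import *
delta([.5692,.1521,.17])
for n in ['scene','side','wrist']:
    im,d,P,M,p=cam(n); save('a_'+n+'.png',im)
import cv2
a=cv2.imread('pics/a_scene.png')[130:260,260:400];b=cv2.imread('pics/a_side.png')[180:310,240:380]
cv2.imwrite('pics/a_ab.png',np.hstack([cv2.resize(a,(400,371)),cv2.resize(b,(400,371))]))
"
```

```text
pos [0.5685 0.1512 0.1828] z [-0.0017 -0.0055 -1.    ] xhead -107.94 F [-1.   0.1 -2.8] op 1.52 t 13.65
tool cm [-0.11 -0.04  1.28]
```

View pics/a_ab.png

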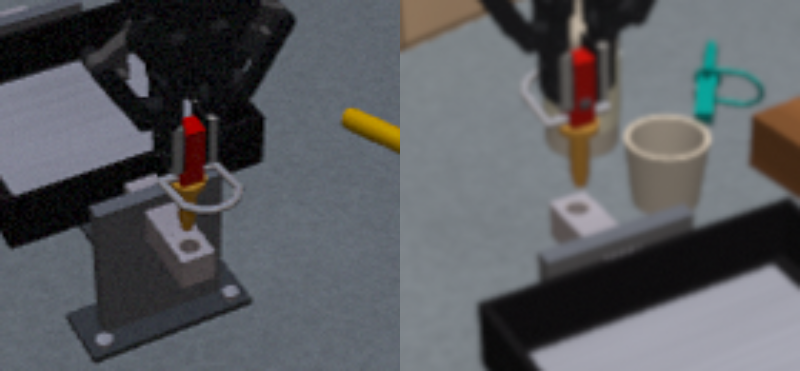

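View pics/a_wrist.png

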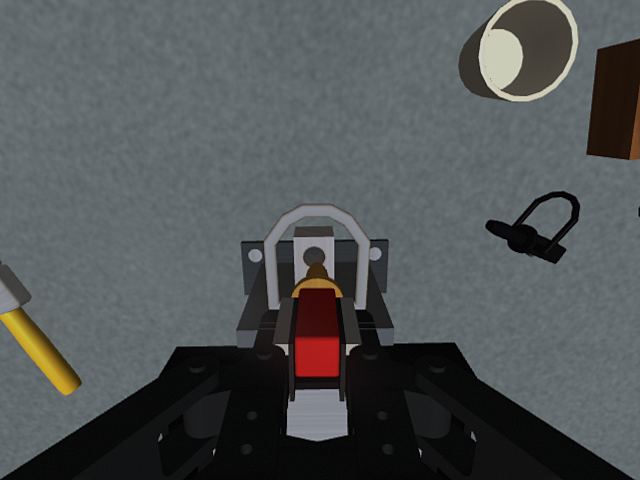

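```bash
python3 -c "
import cv2
a=cv2.imread('pics/a_scene.png')[180:230,300:350];b=cv2.imread('pics/a_side.png')[220:270,280:330];w=cv2.imread('pics/a_wrist.png')[230:310,280:360]
for n,x in zip('abw',[a,b,w]): cv2.imwrite('pics/a2_%s.png'%n,cv2.resize(x,(600,600),interpolation=cv2.INTER_CUBIC))
"
```

```text
(no output)
```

View pics/a2_a.png

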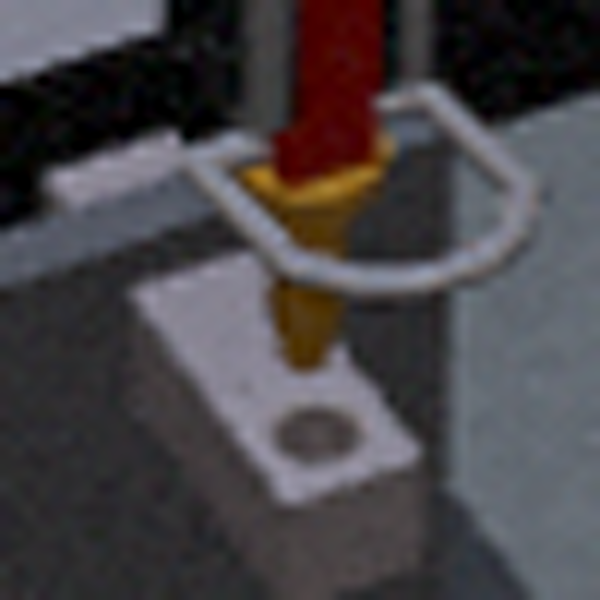

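View pics/a2_b.png

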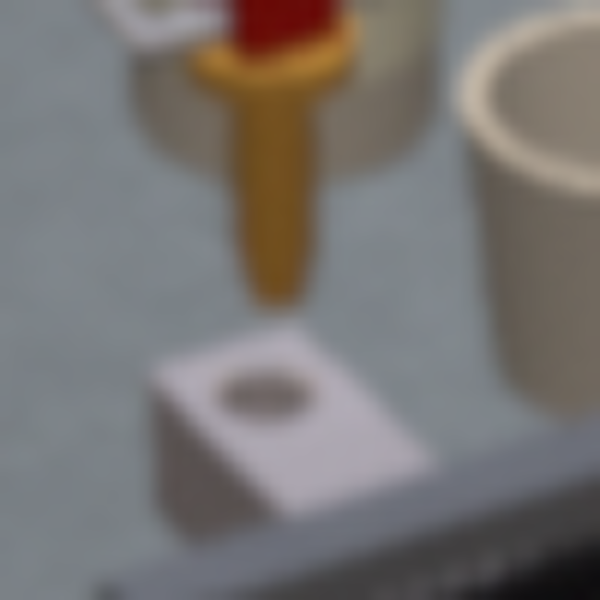

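View pics/a2_w.png

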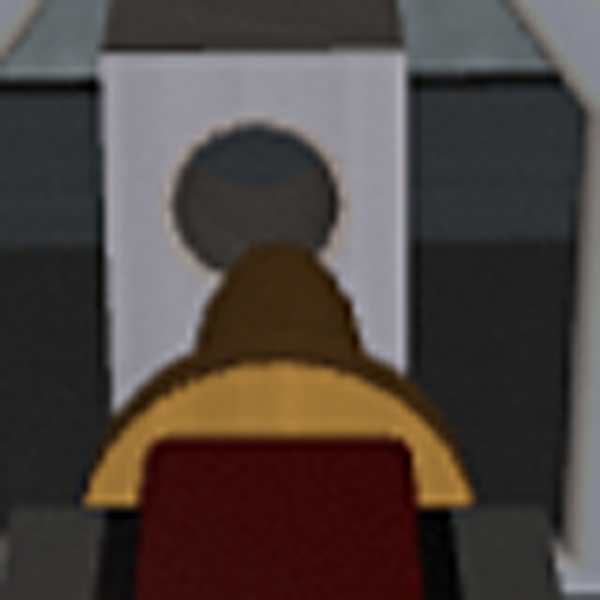

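Run:
```python
from h import *
s,m=st()
def ray(n,u,v,z):
    p=cams.camera_params(n)
    if n=='wrist':
        T=np.eye(4);T[:3,:3]=m;T[:3,3]=s['eef_pos'];M=T@np.array(p['mount'])
    else: M=np.load(n+'0.npz')['M']
    d=M[:3,:3]@np.array([(u-p['cx'])/p['fx'],(v-p['cy'])/p['fy'],1]);o=M[:3,3]
    return o+d*(z-o[2])/d[2]
for n,t,h in [('scene',(300+304/12,180+358/12),(300+318/12,180+434/12)),('side',(280+276/12,220+298/12),(280+266/12,220+395/12))]:
    for zt in(.1268,.125):
        a=ray(n,*t,zt);b=ray(n,*h,.11);print(n,a.round(4),b.round(4),'need tool cm',(m.T@(b-a)*100).round(2))
b=ray('wrist',314.3,257.1,.11);a=ray('wrist',317.3,262.4,.1268)
print('wrist',a,b,(m.T@(b-a)*100).round(2),'minus front edge 0.4 in -y: need y=',((m.T@(b-a))[1]*100-.4).round(2))
```

```text
pos [0.5687 0.1512 0.1832] z [-0.0011 -0.0054 -1.    ] xhead -107.95 F [ 0.7  0.2 -1.4] op 1.54 t 13.8
scene [0.5689 0.1498 0.1268] [0.5702 0.1516 0.11  ] need tool cm [-0.23 -0.07  1.68]
scene [0.5675 0.1511 0.125 ] [0.5702 0.1516 0.11  ] need tool cm [-0.14 -0.24  1.5 ]
side [0.5656 0.1541 0.1268] [0.5672 0.1549 0.11  ] need tool cm [-0.13 -0.12  1.68]
side [0.5676 0.1521 0.125 ] [0.5672 0.1549 0.11  ] need tool cm [-0.26  0.12  1.5 ]
wrist [0.57051384 0.15021436 0.1268    ] [0.56823079 0.15274011 0.11      ] [-0.18  0.3   1.68] minus front edge 0.4 in -y: need y= -0.1
```

Request:
{"api": "send_rows", "payload": {"motion": [-0.1, -0.06, 0.1, 0, 1, -0.05, -0.03, 0.2, 0, 1, 0, 0, 0.2, 0, 1, 0, 0, 0.2, 0, 1, 0, 0, 0.2, 0, 1, 0, 0, 0.1, 0, 1, 0, 0, 0, 0, 1]}}

```text
time: 14.5
eef_pos: [0.5706, 0.1521, 0.173]
tcp_rot: [-0.588, 0.809, -0.002, -0.002]
contact_force: [0.5, -0.2, -2.6]
opening: 0.177
```

Run:
```python
from h import *
s,m=st();t=np.array([.5687,.1512,.1832])
mm=m.T@(s['eef_pos']-t)*100;print('moved',mm.round(2))
im,d,P,M,p=cam('wrist');cv2.imwrite('pics/b_w.png',cv2.resize(im[230:310,280:360,::-1],(600,600),interpolation=cv2.INTER_CUBIC))
```

```text
pos [0.5706 0.1521 0.173 ] z [ 1.0e-04 -5.4e-03 -1.0e+00] xhead -107.97 F [ 0.5 -0.2 -2.6] op 1.51 t 14.5
moved [-0.15 -0.15  1.02]
```

View pics/b_w.png

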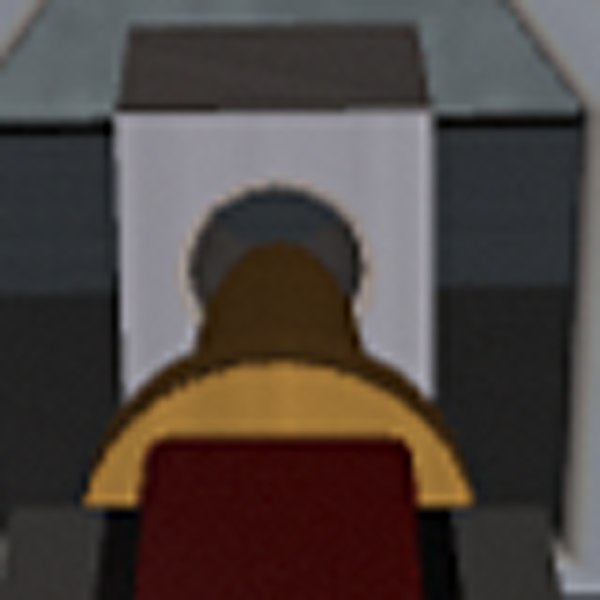

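Request:
{"api": "send_rows", "payload": {"motion": [0, 0, 0.2, 0, 1, 0, 0, 0.2, 0, 1, 0, 0, 0.2, 0, 1, 0, 0, 0.2, 0, 1, 0, 0, 0.2, 0, 1]}}

```text
time: 15.05
eef_pos: [0.5709, 0.1521, 0.1628]
tcp_rot: [-0.588, 0.809, -0.002, -0.001]
contact_force: [-0.0, 0.5, -2.1]
opening: 0.175
```

```bash
python3 -c "
from h import *
st()"
```

```text
pos [0.5709 0.1521 0.1628] z [ 0.0012 -0.0053 -1.    ] xhead -107.97 F [-0.   0.5 -2.1] op 1.49 t 15.05
```

Tip is below the bar's top with no contact force, so it has entered the hole.

Request:
{"api": "send_rows", "payload": {"motion": [0, 0, 0.2, 0, 1, 0, 0, 0.2, 0, 1, 0, 0, 0.2, 0, 1, 0, 0, 0.2, 0, 1]}}

```text
time: 15.45
eef_pos: [0.5705, 0.1522, 0.154]
tcp_rot: [-0.588, 0.809, -0.002, -0.002]
contact_force: [-1.5, 0.6, -1.2]
opening: 0.172
```

Request:
{"api": "send_rows", "payload": {"motion": [0, 0, 0.2, 0, 1, 0, 0, 0.2, 0, 1, 0, 0, 0.2, 0, 1, 0, 0, 0.2, 0, 1]}}

```text
time: 15.85
eef_pos: [0.5704, 0.1523, 0.1453]
tcp_rot: [-0.588, 0.809, -0.002, -0.002]
contact_force: [-0.1, -0.1, -0.7]
opening: 0.175
```

Request:
{"api": "send_rows", "payload": {"motion": [0, 0, 0.2, 0, 1, 0, 0, 0.2, 0, 1, 0, 0, 0.2, 0, 1, 0, 0, 0.15, 0, 1]}}

```text
time: 16.25
eef_pos: [0.5703, 0.1522, 0.137]
tcp_rot: [-0.588, 0.809, -0.002, -0.002]
contact_force: [-1.3, 0.4, -2.5]
opening: 0.177
```

Request:
{"api": "send_rows", "payload": {"motion": [0, 0, 0.1, 0, 1, 0, 0, 0.1, 0, 1, 0, 0, 0.1, 0, 1]}}

```text
time: 16.55
eef_pos: [0.5702, 0.1522, 0.1337]
tcp_rot: [-0.588, 0.809, -0.002, -0.002]
contact_force: [-0.5, 1.1, -2.3]
opening: 0.177
```

Request:
{"api": "send_rows", "payload": {"motion": [0, 0, 0.1, 0, 1, 0, 0, 0.1, 0, 1]}}

```text
time: 16.75
eef_pos: [0.5702, 0.1522, 0.1316]
tcp_rot: [-0.588, 0.809, -0.002, -0.002]
contact_force: [-0.9, 0.5, -1.0]
opening: 0.175
```

Request:
{"api": "send_rows", "payload": {"motion": [0, 0, 0.1, 0, 1, 0, 0, 0.1, 0, 1]}}

```text
time: 16.95
eef_pos: [0.5702, 0.1523, 0.1295]
tcp_rot: [-0.588, 0.809, -0.002, -0.002]
contact_force: [-0.2, 0.1, -2.1]
opening: 0.175
```

Request:
{"api": "send_rows", "payload": {"motion": [0, 0, 0.1, 0, 1]}}

```text
time: 17.05
eef_pos: [0.5702, 0.1522, 0.1286]
tcp_rot: [-0.588, 0.809, -0.002, -0.002]
contact_force: [-2.1, -1.1, 5.6]
opening: 0.177
```

Request:
{"api": "send_rows", "payload": {"motion": [0, 0, 0.1, 0, 1]}}

```text
time: 17.15
eef_pos: [0.5702, 0.1522, 0.1285]
tcp_rot: [-0.588, 0.809, -0.002, -0.002]
contact_force: [-4.9, 0.6, 6.0]
opening: 0.175
```

Request:
{"api": "send_rows", "payload": {"motion": [0, 0, 0, 0, 1, 0, 0, 0, 0, 4, 0, 0, 0, 0, 4, 0, 0, 0, 0, 4, 0, 0, 0, 0, 4, 0, 0, 0, 0, 4]}}

```text
time: 17.75
eef_pos: [0.5728, 0.1521, 0.13]
tcp_rot: [-0.588, 0.809, -0.004, 0.001]
contact_force: [0.1, 0.0, 0.2]
opening: 0.467
```

```bash
python3 -c "
from h import *
st()
I=[]
for n,(v,u) in {'scene':(150,270),'side':(200,240)}.items():
    im,d,P,M,p=cam(n); I.append(cv2.resize(im[v:v+100,u:u+100],(400,400),interpolation=cv2.INTER_CUBIC))
save('d.png',np.hstack(I))
"
```

```text
pos [0.5728 0.1521 0.13  ] z [ 0.0058 -0.0049 -1.    ] xhead -107.97 F [0.1 0.  0.2] op 3.99 t 17.75
```

View pics/d.png

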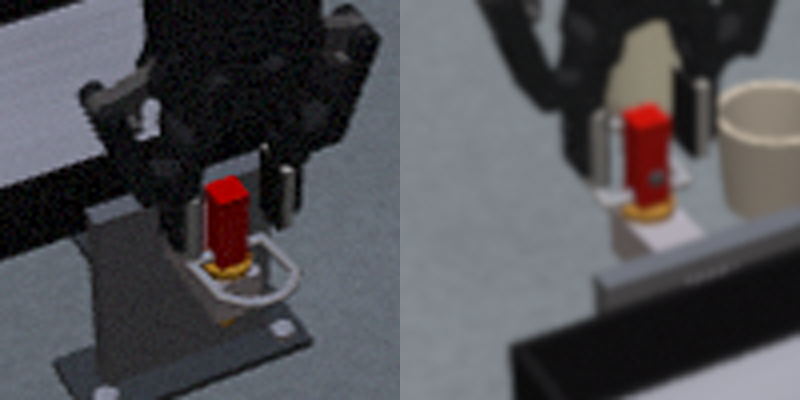

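Request:
{"api": "send_rows", "payload": {"motion": [0, 0, -0.4, 0, 4, 0, 0, -0.8, 0, 4, 0, 0, -0.8, 0, 4, 0, 0, -0.8, 0, 4, 0, 0, -0.8, 0, 4, 0, 0, -0.6, 0, 4, 0, 0, -0.3, 0, 4, 0, 0, 0, 0, 4]}}

```text
time: 18.65
eef_pos: [0.5733, 0.1525, 0.1808]
tcp_rot: [-0.588, 0.809, -0.004, 0.002]
contact_force: [0.4, 0.4, 0.1]
opening: 0.464
```

```bash
python3 - <<'E'
from h import *
s,m=delta([.6160,.1373,.17]) or (0,0)
E
python3 - <<'E'
from h import *
st()
im,d,P,M,p=cam('wrist');save('e.png',im);np.savez('e.npz',im=im,P=P)
E
```

```text
pos [0.5733 0.1525 0.1808] z [ 0.0089 -0.0046 -0.9999] xhead -107.96 F [0.4 0.4 0.1] op 3.96 t 18.65
tool cm [ 0.13 -4.52  1.13]
pos [0.5733 0.1525 0.1808] z [ 0.0089 -0.0046 -0.9999] xhead -107.96 F [0.4 0.4 0.1] op 3.96 t 18.65
```

View pics/e.png

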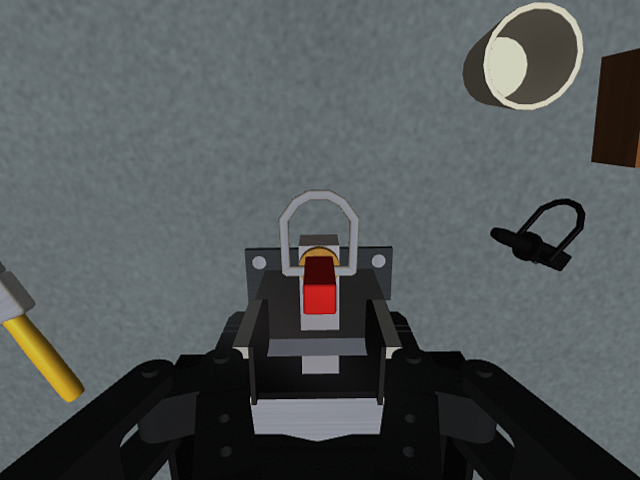

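The pin stands in the bar's hole with its ring end at (319,193) in the wrist view. I'll measure that point.

Run:
```python
from h import *
s,m=st();p=cams.camera_params('wrist')
T=np.eye(4);T[:3,:3]=m;T[:3,3]=s['eef_pos'];M=T@np.array(p['mount'])
d=M[:3,:3]@np.array([(319-p['cx'])/p['fx'],(193.5-p['cy'])/p['fy'],1]);o=M[:3,3]
X=o+d*(.127-o[2])/d[2];print('ring end',X,(m.T@(X-s['eef_pos'])*100).round(2))
P=np.load('e.npz')['P'];q=P[188:200,305:333].reshape(-1,3);q=q[(q[:,2]>.11)&(q[:,2]<.14)];print(np.median(q,0),len(q))
```

```text
pos [0.5731 0.1525 0.1805] z [ 0.0085 -0.0046 -1.    ] xhead -107.96 F [ 1.1  0.1 -0.4] op 4.01 t 18.7
ring end [0.61248774 0.1386761  0.127     ] [ 0.09 -4.12  5.39]
[0.61268056 0.13909271 0.12974855] 271
```

Request:
{"api": "send_rows", "payload": {"motion": [0, -0.4, 0, 0, 0, 0.1, -0.8, 0, 0, 0, 0, -0.8, 0, 0, 0, 0, -0.8, 0, 0, 0, 0, -0.6, 0, 0, 0, 0, -0.3, 0, 0, 0, 0, -0.1, 0, 0, 0, 0, 0, 0, 0, 0], "grip_force": 20}}

```text
time: 19.5
eef_pos: [0.6119, 0.138, 0.1783]
tcp_rot: [-0.588, 0.809, -0.003, 0.0]
contact_force: [-0.1, 0.3, 0.2]
opening: 0.0
```

Run:
```python
from h import *
delta([.6155,.1378,.13])
```

```text
pos [0.6119 0.138  0.1783] z [ 0.0048 -0.005  -1.    ] xhead -108.01 F [-0.1  0.3  0.2] op 0.0 t 19.5
tool cm [-0.11 -0.31  4.83]
```

Request:
{"api": "send_rows", "payload": {"motion": [-0.05, -0.15, 0.2, 0, 0, -0.05, -0.1, 0.4, 0, 0, 0, 0, 0.5, 0, 0, 0, 0, 0.5, 0, 0, 0, 0, 0.5, 0, 0, 0, 0, 0.5, 0, 0, 0, 0, 0.4, 0, 0, 0, 0, 0.3, 0, 0, 0, 0, 0.2, 0, 0]}}

```text
time: 20.4
eef_pos: [0.6138, 0.1385, 0.1396]
tcp_rot: [-0.588, 0.809, -0.003, -0.0]
contact_force: [0.0, 0.4, 1.0]
opening: 0.003
```

Run:
```python
from h import *
delta([.6155,.1378,.13])
```

```text
pos [0.6138 0.1385 0.1396] z [ 0.0031 -0.005  -1.    ] xhead -107.96 F [0.  0.4 1. ] op 0.03 t 20.4
tool cm [ 0.01 -0.18  0.96]
```

Close above the ring end; now down in small rows, watching the force.

Request:
{"api": "send_rows", "payload": {"motion": [0, -0.1, 0.2, 0, 0, 0, -0.05, 0.2, 0, 0, 0, 0, 0.2, 0, 0, 0, 0, 0.2, 0, 0, 0, 0, 0.2, 0, 0]}}

```text
time: 20.9
eef_pos: [0.6159, 0.1379, 0.1294]
tcp_rot: [-0.588, 0.809, -0.003, 0.0]
contact_force: [0.1, -0.1, -0.0]
opening: -0.001
```

Request:
{"api": "send_rows", "payload": {"motion": [0, 0, 0.2, 0, 0, 0, 0, 0.2, 0, 0, 0, 0, 0.2, 0, 0, 0, 0, 0.2, 0, 0]}}

```text
time: 21.3
eef_pos: [0.6172, 0.1379, 0.1236]
tcp_rot: [-0.588, 0.809, -0.004, 0.002]
contact_force: [-2.6, -0.3, 4.2]
opening: 0.005
```

Request:
{"api": "send_rows", "payload": {"motion": [0, 0, 0.2, 0, 0, 0, 0, 0.2, 0, 0, 0, 0, 0.2, 0, 0, 0, 0, 0.2, 0, 0]}}

```text
time: 21.7
eef_pos: [0.6173, 0.1379, 0.1163]
tcp_rot: [-0.588, 0.809, -0.004, 0.002]
contact_force: [-1.7, -0.7, 4.5]
opening: 0.003
```

Request:
{"api": "send_rows", "payload": {"motion": [0, 0.1, 0.2, 0, 0, 0, 0.1, 0.2, 0, 0, 0, 0.1, 0.2, 0, 0, 0, 0, 0.2, 0, 0]}}

```text
time: 22.1
eef_pos: [0.6158, 0.1384, 0.1077]
tcp_rot: [-0.588, 0.809, -0.006, 0.003]
contact_force: [-2.7, -0.7, 3.1]
opening: 0.002
```

Request:
{"api": "send_rows", "payload": {"motion": [0, 0.05, 0.2, 0, 0, 0, 0, 0.2, 0, 0, 0, 0, 0.2, 0, 0, 0, 0, 0.2, 0, 0]}}

```text
time: 22.5
eef_pos: [0.6128, 0.1389, 0.096]
tcp_rot: [-0.588, 0.809, -0.004, 0.001]
contact_force: [0.2, -0.5, 0.1]
opening: 0.003
```

Request:
{"api": "send_rows", "payload": {"motion": [0, -0.4, -0.3, 0, 0, 0, -0.5, -0.6, 0, 0, 0, -0.5, -0.8, 0, 0, 0, -0.5, -1, 0, 0, 0, -0.5, -1, 0, 0, 0, -0.5, -1, 0, 0, 0, -0.3, -0.6, 0, 0, 0, 0, -0.2, 0, 0]}}

```text
time: 23.3
eef_pos: [0.6468, 0.1281, 0.1565]
tcp_rot: [-0.588, 0.809, -0.004, 0.002]
contact_force: [0.0, 0.3, 0.1]
opening: -0.004
```

Run:
```python
from h import *
st()
I=[]
for n,(v,u) in {'scene':(150,270),'side':(200,240),'wrist':(210,250)}.items():
    im,d,P,M,p=cam(n); save('f_%s.png'%n,im); I.append(cv2.resize(im[v:v+120,u:u+120],(266,266),interpolation=cv2.INTER_CUBIC))
save('f.png',np.hstack(I))
```

```text
pos [0.6468 0.1281 0.1565] z [ 0.0082 -0.005  -1.    ] xhead -107.99 F [0.  0.3 0.1] op -0.03 t 23.3
```

View pics/f.png

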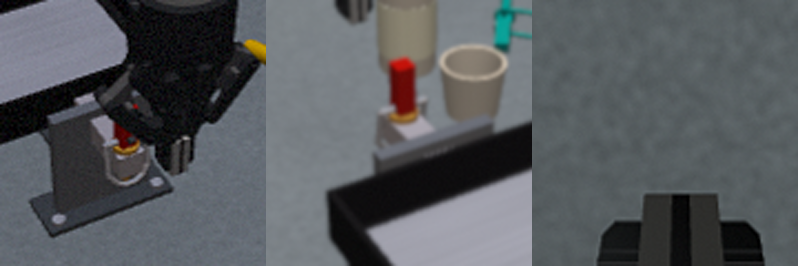

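View pics/f_scene.png

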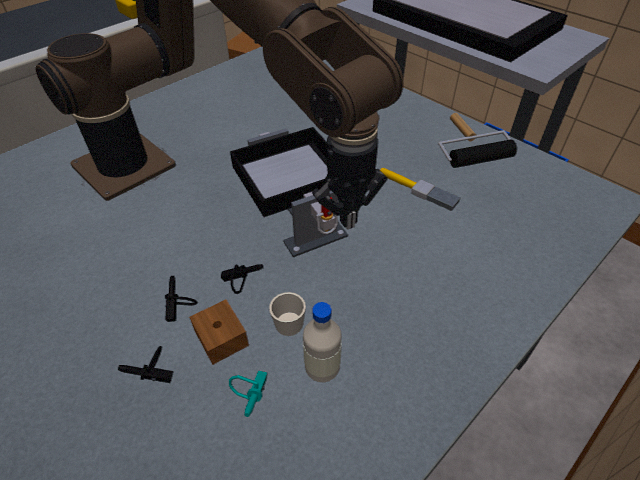

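Request:
{"api": "send_rows", "payload": {"motion": [0, -0.5, -1, 0, 0, 0, -0.5, -1.5, 0, 0, 0, -0.5, -1.5, 0, 0, -1, 0, -1.5, 0, 0, -1.5, 0, -1, 0, 0, -1.5, 0, -1, 0, 0, -1.5, 0, 0, 0, 0, -1.5, 0, 0, 0, 0, -1, 0, 0, 0, 0, -0.5, 0, 0, 0, 0, 0, 0, 0, 0, 0]}}

```text
time: 24.55
eef_pos: [0.6899, 0.2081, 0.2383]
tcp_rot: [-0.588, 0.809, -0.004, 0.002]
contact_force: [0.4, 0.6, 0.1]
opening: -0.002
```

Run:
```python
from h import *
st()
I=[]
for n,(v,u) in {'scene':(170,285),'side':(205,260)}.items():
    im,d,P,M,p=cam(n); I.append(cv2.resize(im[v:v+70,u:u+70],(400,400),interpolation=cv2.INTER_CUBIC))
    if n=='scene':
        for t in ['bottle','cup','brush']:
            r=spotter.trace(t,n)[0];print(t,r['bbox'])
    M0,p0=M,p
    c=np.array([.570,.152,.119]);x=np.array([.951,-.309,0])
    for a in (1.2,1.4,1.54):
        th=np.deg2rad(10)-a
        print(n,a,proj(c+.046*(np.cos(th)*x+np.sin(th)*np.array([0,0,1])),M,p).round(1),(proj(c+.046*(np.cos(th)*x+np.sin(th)*np.array([0,0,1])),M,p)-[u,v])*400/70)
save('g.png',np.hstack(I))
```

```text
pos [0.6899 0.2081 0.2383] z [ 0.0074 -0.005  -1.    ] xhead -108.03 F [0.4 0.6 0.1] op -0.01 t 24.55
bottle [302.6, 301.8, 37.8, 81.2]
cup [271.4, 287.5, 34.6, 50.5]
brush [380.4, 168.0, 78.1, 40.9]
scene 1.2 [[332.2 235.2]] [[269.59695066 372.45822971]]
scene 1.4 [[330.2 233.8]] [[258.15994372 364.73635793]]
scene 1.54 [[328.7 232.4]] [[249.76834323 356.58750111]]
side 1.2 [[296.2 259.1]] [[206.59991122 309.16588588]]
side 1.4 [[298.3 263.3]] [[219.0571012  332.98917477]]
side 1.54 [[300.  265.9]] [[228.37626103 347.7738055 ]]
```

View pics/g.png

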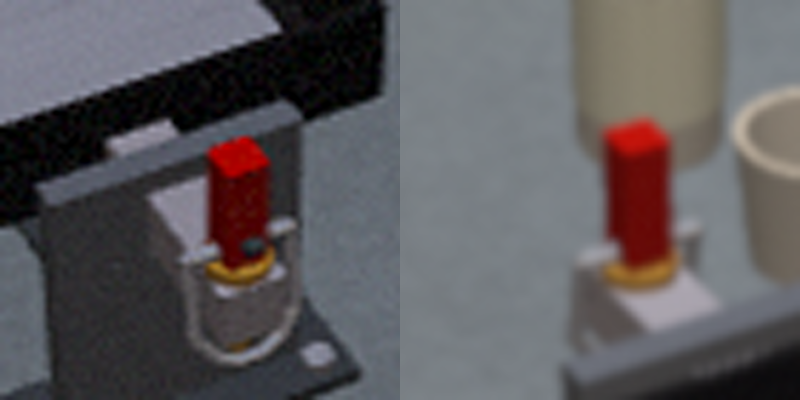

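Run:
```python
from h import *
im,d,P,M,p=cam('scene')
x=np.array([.951,-.309,0]);c=np.array([.570,.152,.119])
f=lambda X:((proj(X,M,p)-[285,170])*400/70).round(0)[0]
print('griptop expected',f([.570,.152,.158]),'seen ~(238,156)')
for a in (1.2,1.3,1.4,1.54):
    th=np.deg2rad(10)-a;print(a,'end-griptop',f(c+.046*(np.cos(th)*x+np.sin(th)*np.array([0,0,1])))-f([.570,.152,.158]),'seen (0,200)')
save('g2.png',cv2.resize(im[205:240,310:345],(600,600),interpolation=cv2.INTER_CUBIC))
```

```text
griptop expected [238. 154.] seen ~(238,156)
1.2 end-griptop [ 32. 218.] seen (0,200)
1.3 end-griptop [ 26. 215.] seen (0,200)
1.4 end-griptop [ 20. 211.] seen (0,200)
1.54 end-griptop [ 12. 203.] seen (0,200)
```

View pics/g2.png

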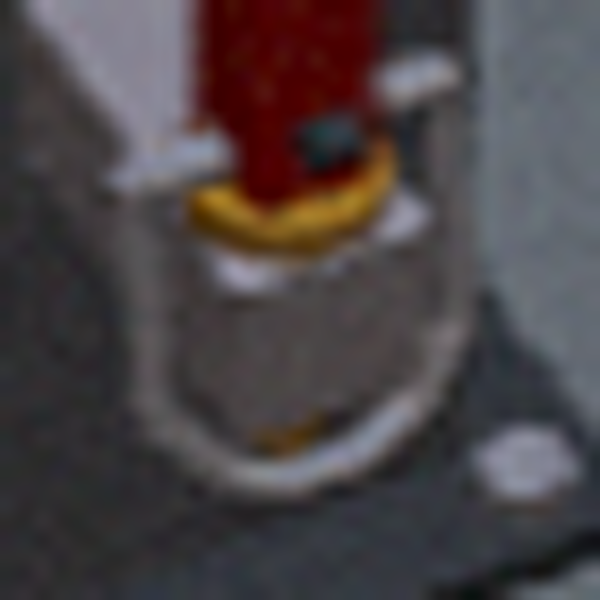

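The middle of the ring's end lies at about scene (328,232). That matches the shut angle of 1.54, predicted at (328.7,232.4), with the brass tip showing just inside it. Handing in.

```bash
python3 -c "
from plant import workorder
print(workorder.sign_off())"
```

```text
the job is handed in; nothing more can be done
None
```

I took the red pin out of the block and set it down through the bar's hole with its ring open. I then pressed the ring's end down until it snapped shut, and handed the job in at about 25 s. Sign-off reports no verdict, so the result rests on the checks below.

- **Seating:** the collar came home at the expected tool height (0.1285 m) with about 6 N on the bar. The ring was still open when I let go.
- **Ring:** it took about 5 N to push down, and the force dropped to zero as it snapped. In the scene picture the middle of the ring's end is about 1 px from where the shut angle (1.54 rad) puts it, with the brass tip just inside. One earlier, coarser reading of the same point was about 2 px off.
- **Position and bystanders:** the pin looks upright, its top close to where I expected it. Bottle, cup and brush show in the same places to within about 2 px. The arm is well clear and touches nothing.
- **What went wrong on the way:** my first, faster descent to the pin tilted the tool by about 0.05 rad. I went back up and came down slowly, which cut the tilt to about 0.02 rad. The cameras disagreed by 1–2 mm on where the hole was, so I averaged them and lined up again in close-up just before inserting.

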